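# Scoop ceramic insulators from a sorting tray into a tub

## Robot

A 6-joint arm with a two-finger parallel gripper is mounted at the origin on the work surface. World frame = base frame: x ahead of the robot, y to its left, z up, the work surface at z = 0. Lengths are in mm, angles in rad, forces in N, time in s.
With the tool pointing down it reaches from about 325 to 850 mm from the base axis. Payload 15.5 kg.
Tool frame: the origin (TCP) lies midway between the tips of the shut fingers; the grasp point (between the pads) lies manip.pinch_z behind it (manip.pinch_z is the distance from the TCP to the grasp point, in mm); z points along the fingers, y is the line along which they close (so a half turn about z gives the same grasp; the last joint's range is limited). The gripper opens to 91 mm and grips with 3 to 60 N. Pads are 32 mm wide; open, the fingers measure 118 mm over their backs; the gripper's body (76 mm by 178 mm) begins 60 mm behind the grasp point.
Start: joints at [1.224, 0.494, 1.345, -0, 1.302, -0.096], TCP at [155.107, 605.449, 213.915] pointing down, gripper open.
Joint ranges: [-2.91, 2.91], [-0.82, 2.16], [0.22, 2.67], [-1.22, 4.37], [0.12, 2.79], [-3.08, 3.08]. Speed limits (rad/s): [1.89, 1.89, 2.57, 3.01, 3.01, 3.01].

## Interface

Orientations are given as a rotation vector (axis times angle).
In Python, from workcell import status, eyes, job_done, manip gives the robot as it stands.
- The arm moves only by the tool drive_tool, never from a script. Its argument "targets" is text: rows parted by semicolons, each of 7 numbers parted by spaces: the shift along the tool's x, y, z in cm, then the turn, a rotation vector about the tool's x, y, z in rad, then the finger opening in cm, from 0 to 9.12. A call has 1 to 20 rows; each row shifts and turns the commanded pose from where the row before left it, along the tool's axes as they then stand; what a row does not reach is not made up. A row lasts 1/8 s, in which the tool goes at most 62.5 mm and 10.7 degrees, less where a joint would pass 70% of its speed; a pose out of reach is approached as far as the arm can. A call is refused whole if a number of a shift passes 6.25 or a number of a turn 0.188, either way. A call with a gripper value outside its range is refused whole. The fingers move at their own pace and stop on an object; "newtons" is the grip in N (left out, the last holds). Time passes only in rows, so rows that do not move let the fingers close. It gives the time, the measured TCP pose, the force, the opening and the grip force at its end, in the units of the state.
- status.read_state(): the state, without advancing time (a new reading comes with each control period).
- eyes.get_image(name): name is "side" or "top" or "wrist"; returns the picture (384x512x3 uint8, red, green, blue); there is no depth.
- eyes.camera_model(name): a dict with "vfov" (degrees; the focal length in pixels is half the picture's height over the tangent of half this angle, whatever the lens; pixels are square), "cx", "cy" (the principal point, pixels), "R" (3x3) and "t" (3): a world point X has camera coordinates R X + t; the wrist camera has in their place "tool_from_camera" (4x4, takes a point from camera to tool coordinates, whose origin is the TCP and whose axes are the flange's). Camera axes: x right, y down, z forward; pixel columns grow to the right and rows downward; lengths in mm; the calibration is good to about 2 mm. A picture is of the moment at which its call begins: read the wrist's pose just before it. camera_model takes no time and is no camera call.
- job_done(): hands the job in; it is judged then, once.
The state is a dict: "time_s": time; "joints": joint angles; "qvel": joint speeds; "joint_torque": joint torques, N m; "position": TCP position; "orientation": TCP orientation; "force": force on the tool from outside, world axes, zero at the start; "moment": the same for the moment, N m; "opening": finger opening in mm; "grasp_force": force on a finger pad.
Only numpy, scipy, OpenCV 4.12 (cv2) and the standard library are available. Lean on these libraries where they do the work, as an engineer would, in place of code of your own. Each camera call takes 0.05 s, during which the arm holds its last target. There are 200 camera calls.

## Task

The orange scoop is shoved handle-first under the instrument shelf: draw it out by its blade, lay it flat on the bench clear of the shelf and let go, then take it again by its handle. Use it to scoop insulators out of the grey tray (you may scoop more than once) and tip at least three of them into the green tub, without the gripper touching the insulators; any others stay in the tray and none may end up on the bench. Finish with the tub still standing and the scoop lying flat on the open bench, and do not disturb the other things on the bench.

Things in the scene. Friction and masses are not known exactly. Their poses are not given: they have to be found in the camera images.
- scoop: orange scoop, black handle, 160 g. Origin under blade middle; x towards handle, z up when flat. Blade floor x -50 to 50 mm, 2 thick, 66 wide (60 inside), open at lip x=-50; side walls 3 thick, 40 high for x 0 to 50, 22 high for x -22 to 0, none ahead of that; back wall x=50, 58 high. Handle 18 wide, 16 high, x 50 to 150, axis at z=50. Starts with handle under the riser, blade out
- scoop_lip (a point): middle of the scoop's front lip, on the underside (x = -50 mm in the scoop's frame)
- scoop_grip (a point): middle of the scoop's handle, on its axis (x = 100, z = 50 mm in the scoop's frame)
- scoop_handle_end (a point): free end of the scoop's handle, on its axis (x = 150, z = 50 mm)
- riser: plywood instrument shelf fixed to the bench, with a white power supply on it. Origin on the bench under the middle of the shelf; board 200 mm deep (x), 320 mm wide (y), underside 100 mm above the bench, top of supply 176 mm; side panels 16 mm thick at y = +-152 mm; open front at x = -100 mm, facing the robot
- tray: grey open sorting tray fixed to the bench, outside 86 (x) x 248 (y) x 34 mm, walls and floor 4 mm thick, so inside 78 x 240 mm and 30 mm deep. Origin under its centre
- insulator0: chunky barrel-shaped ceramic insulator (white with blue bands), 26 mm across, 28 mm long, about 35 g. Origin at its centre, x along its length. Starts lying in the tray
- insulator1: chunky barrel-shaped ceramic insulator (terracotta brown with blue bands), 26 mm across, 28 mm long, about 35 g. Origin at its centre, x along its length. Starts lying in the tray
- insulator2: chunky barrel-shaped ceramic insulator (white with blue bands), 26 mm across, 28 mm long, about 35 g. Origin at its centre, x along its length. Starts lying in the tray
- insulator3: chunky barrel-shaped ceramic insulator (terracotta brown with blue bands), 26 mm across, 28 mm long, about 35 g. Origin at its centre, x along its length. Starts lying in the tray
- tub: green round open tub standing loose on the bench, 60 mm high, 132 mm across at the rim and 112 mm at the foot, wall 4 mm, floor 5 mm thick, 0.5 kg. Origin under its centre
- reel: bare aluminium solder-wire spool standing on end, 60 mm across, 35 mm high; origin under its centre (leave alone)
- driver: red-handled screwdriver lying on the bench, 170 mm long (leave alone)
- jar: amber glass jar, 56 mm across, 85 mm high; origin under its centre (leave alone)
- meter: yellow hand-held multimeter lying flat, 130 x 70 x 30 mm; origin under its centre (leave alone)
- pliers: blue-handled pliers lying flat, 140 mm long (leave alone)
There are look-alikes about, which are no part of the job. What is shaped like the insulator3 but red or turquoise is not meant.

How it is judged:
By the outcome, as a careful person would: the job done as asked, in the order asked, and still so for the second after the job is handed in, with the robot touching nothing.
It also fails if it takes over 72 s, if anything falls off the work surface, if the arm or the gripper's body presses on something with over 40 N, if the wrist force passes 120 N, or if a joint passes its speed limit or range.

## Working session

There is one attempt and no reset: what is moved stays moved. The work goes in short steps, Python scripts to look and compute and a tool call to move; the robot and the scene stay as the last step left them, time stands still between calls to the robot, and variables do not carry over. Pictures are saved under pics/ and viewed, at most 10 in all, crops included, and the job is handed in when it is done.

Besides the shell and the picture viewer there is one more tool, called after "Emit:" as name(argument=value, ...) on one line, values as JSON. drive_tool: Moves the arm, as the interface text tells. Its arguments: {"type":"object","properties":{"targets":{"type":"string"},"newtons":{"type":"number"}},"required":["targets"]}

```bash
ls; mkdir -p pics; python3 - <<'E'
from workcell import status, eyes, manip
import cv2,numpy as np,pickle
print(manip.pinch_z)
s=status.read_state();print(s)
for n in ("side","top","wrist"):
    im=eyes.get_image(n);cv2.imwrite(f"pics/{n}0.png",im[:,:,::-1])
    c=eyes.camera_model(n);print(n,{k:np.round(v,4).tolist() for k,v in c.items()})
a=[cv2.imread(f"pics/{n}0.png") for n in("side","top")]
E
```

```text
pics
18.8
{'time_s': 0.0, 'joints': array([ 1.22451806e+00,  4.94188556e-01,  1.34613516e+00, -4.09724242e-06,
        1.30249942e+00, -9.55176141e-02]), 'qvel': array([-0.00039097,  0.00059452,  0.00090205, -0.00141064, -0.00041858,
        0.00145262]), 'joint_torque': array([-1.93350002e-04, -8.78843737e+01, -3.81870675e+01,  7.10124406e-02,
        5.32619620e-02, -8.95612220e-05]), 'position': array([154.96624636, 605.08785837, 213.33356155]), 'orientation': array([-3.92827710e-01, -3.11666770e+00,  1.88708148e-03]), 'force': array([ 0.44650175, -0.21594873, -0.67297783]), 'moment': array([ 0.00150756, -0.00945148, -0.00145455]), 'grasp_force': 0.0, 'opening': 91.2438285387428}
side {'vfov': 48.1319, 'cx': 251.6109, 'cy': 191.5527, 'R': [[-0.9936, -0.1117, -0.0172], [-0.0716, 0.7395, -0.6694], [0.0876, -0.6638, -0.7427]], 't': [590.9702, 43.4829, 1151.1858]}
top {'vfov': 56.7033, 'cx': 261.5009, 'cy': 191.2618, 'R': [[-0.0292, -0.9991, -0.0311], [-0.997, 0.0313, -0.0702], [0.0711, 0.029, -0.997]], 't': [87.135, 572.313, 969.3513]}
wrist {'vfov': 61.8623, 'cx': 254.2708, 'cy': 190.2769, 'tool_from_camera': [[0.0004, -0.962, -0.2731, 76.9146], [1.0, 0.0005, -0.0004, -1.0142], [0.0005, -0.2731, 0.962, -170.3407], [0.0, 0.0, 0.0, 1.0]]}
```

View pics/top0.png

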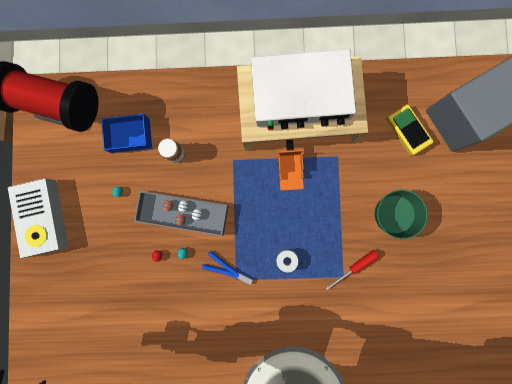

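View pics/side0.png

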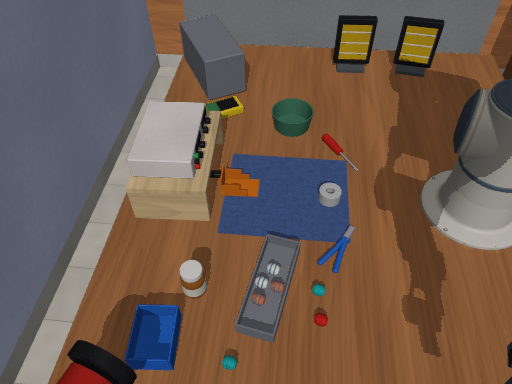

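The top view shows the scoop at (291,170) in front of the shelf, with its lip at about row 190. The tray is at (182,213) and the tub at (402,214). The barrels inside the tray are at about (168,205) brown, (183,206) white, (180,219) brown and (196,214) white. The red one at (157,256) and the turquoise ones at (182,253) and (118,191) lie outside the tray and are the look-alikes, so only the four in the tray match.

```bash
cat > h.py <<'E'
import numpy as np,cv2
from workcell import status,eyes,manip
from scipy.spatial.transform import Rotation as Ro
def cam(n,pose=None):
    c=eyes.camera_model(n);f=192/np.tan(np.radians(c["vfov"])/2)
    if n=="wrist":
        p,o=pose;T=np.array(c["tool_from_camera"]);W=Ro.from_rotvec(o).as_matrix()
        Rw=W@T[:3,:3];return f,c["cx"],c["cy"],Rw,W@T[:3,3]+p
    R=np.array(c["R"]);return f,c["cx"],c["cy"],R.T,-R.T@np.array(c["t"])
def ray(cm,px,z):
    f,cx,cy,Rw,C=cm;px=np.atleast_2d(px).astype(float)
    d=np.c_[(px[:,0]-cx)/f,(px[:,1]-cy)/f,np.ones(len(px))]@Rw.T
    return C+d*((z-C[2])/d[:,2])[:,None]
def mask(im,lo,hi):
    m=cv2.inRange(cv2.cvtColor(im,cv2.COLOR_RGB2HSV),lo,hi)
    return m
def big(m):
    cs,_=cv2.findContours(m,cv2.RETR_EXTERNAL,cv2.CHAIN_APPROX_NONE)
    return max(cs,key=cv2.contourArea)
E
python3 - <<'E'
from h import *
im=cv2.imread("pics/top0.png")[:,:,::-1].copy();c=cam("top");print("C",c[4].round())
q=big(mask(im,(5,140,100),(22,255,255))[:, :]&np.pad(np.ones((100,120),np.uint8)*255,((120,164),(230,162))))
r=cv2.minAreaRect(q);b=cv2.boxPoints(r);print("scoop",b.round(1).tolist(),cv2.contourArea(q))
for z in(2,40,58):print(z,ray(c,b,z)[:,:2].round(0).tolist())
g=big(mask(im,(60,80,30),(85,255,255)));e=cv2.fitEllipse(g);print("tub",e,ray(c,e[0],60).round())
# riser front edge, tray crop
a=cv2.resize(im[120:200,240:350],None,fx=4,fy=4,interpolation=2)
t=cv2.resize(im[180:245,125:235],None,fx=5,fy=5,interpolation=2)
o=np.zeros((600,800,3),np.uint8);o[:260,:440]=cv2.resize(im[180:245,125:235],(440,260),interpolation=2)
o[270:590,:440]=a
s=cv2.imread("pics/side0.png")[:,:,::-1]
o[:330,445:775]=cv2.resize(s[230:340,220:330],(330,330),interpolation=2)
o[340:590,445:795]=cv2.resize(s[150:225,180:285],(350,250),interpolation=2)
cv2.imwrite("pics/crop1.png",o[:,:,::-1])
E
```

```text
C [ 504.   41. 1009.]
scoop [[230.0, 120.0], [349.0, 120.0], [349.0, 219.0], [230.0, 219.0]] 3488.0
2 [[785.0, 155.0], [772.0, -186.0], [490.0, -173.0], [500.0, 162.0]]
40 [[775.0, 151.0], [762.0, -177.0], [491.0, -165.0], [500.0, 157.0]]
58 [[770.0, 149.0], [757.0, -173.0], [491.0, -161.0], [500.0, 155.0]]
tub ((401.1964111328125, 213.88885498046875), (47.41151809692383, 51.189186096191406), 101.9048080444336) [[ 501. -297.   60.]]
```

View pics/crop1.png

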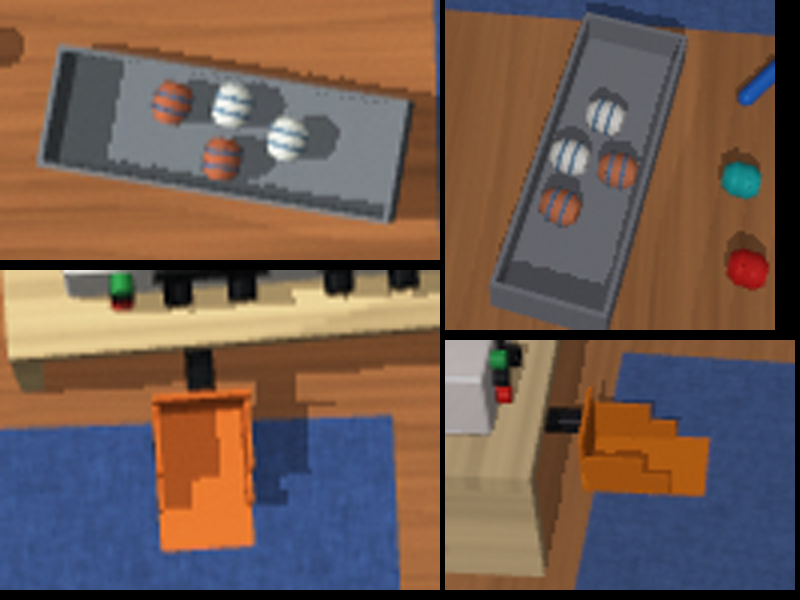

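The crop confirms four barrels lying in the tray: brown (168,205) and (180,220), white (183,206) and (197,214). The scoop's lip corners are at about (281,190) and (304,189), and its back wall top is at about (278,152) and (303,150).

```bash
python3 - <<'E'
from h import *
c=cam("top")
def P(n,px,z):
    r=ray(c,px,z)[:,:2];print(n,z,r.round(0).tolist());return r
l=P("lip",[(280.75,190),(303.75,189)],2);b=P("back",[(278,152.5),(303,150)],58)
print("wid",np.linalg.norm(l[0]-l[1]),np.linalg.norm(b[0]-b[1]));d=b.mean(0)-l.mean(0)
print("len",np.linalg.norm(d),"yaw",np.degrees(np.arctan2(d[1],d[0])),"yaw lip", np.degrees(np.arctan2(*(l[0]-l[1])[::-1]))-90)
print("origin",l.mean(0)+50*d/np.linalg.norm(d))
t=P("tray",[(140.5,191.75),(227.75,204.75),(222.75,234.75),(135,221.25)],34)
print([np.linalg.norm(t[i]-t[(i+1)%4]).round() for i in range(4)])
m=t.mean(0);u=(t[0]+t[3]-t[1]-t[2]);u/=np.linalg.norm(u);v=np.array([-u[1],u[0]]);print("ctr",m,"u",u,np.degrees(np.arctan2(u[1],u[0])))
s=P("ins",[(168,205.5),(183,206),(180.25,219.75),(196.75,214.5)],17)
print("uv",np.c_[(s-m)@u,(s-m)@v].round())
P("riserfront",[(242,142.5),(350,136)],118)
P("reel",[(287,261)],35);P("jar",[(168,149)],85)
E
```

```text
lip 2 [[578.0, 16.0], [579.0, -49.0]]
back 58 [[676.0, 21.0], [680.0, -46.0]]
wid 65.08741285205963 67.612062851854
len 99.47773409015501 yaw 2.468358777494562 yaw lip 0.6958457532889355
origin [628.29980012 -14.73100359]
tray 34 [[583.0, 406.0], [540.0, 163.0], [458.0, 179.0], [502.0, 421.0]]
[np.float64(246.0), np.float64(83.0), np.float64(246.0), np.float64(83.0)]
ctr [520.54023396 292.3296822 ] u [0.17705532 0.9842009 ] 79.80171287406876
ins 17 [[543.0, 334.0], [540.0, 292.0], [502.0, 300.0], [515.0, 253.0]]
uv [[ 45. -15.]
 [  3. -20.]
 [  4.  19.]
 [-39.  -2.]]
riserfront 118 [[694.0, 113.0], [700.0, -160.0]]
reel 35 [[383.0, 6.0]]
jar 85 [[690.0, 312.0]]
```

```bash
cat >> h.py <<'E'
def to(pos,yaw,tilt=0,s=None):
    """target TCP pos, tool-x heading (deg), tilt = lip-up deg (about tool y); prints turn, and shift in new/old axes (cm)"""
    s=s or status.read_state();W=Ro.from_rotvec(s["orientation"])
    a=np.radians(yaw);x=np.array([np.cos(a),np.sin(a),0]);z=np.array([0,0,-1.]);
    T=Ro.from_matrix(np.c_[x,np.cross(z,x),z])*Ro.from_euler("y",tilt,degrees=True)
    d=(np.array(pos)-s["position"])/10
    print("turn",(W.inv()*T).as_rotvec().round(3),"shift new",T.inv().apply(d).round(2),"old",W.inv().apply(d).round(2),"t",round(s["time_s"],2))
def now():
    s=status.read_state();W=Ro.from_rotvec(s["orientation"]).as_matrix()
    print("t",round(s["time_s"],2),"p",s["position"].round(1),"xhead",np.degrees(np.arctan2(W[1,0],W[0,0])).round(1),"tilt",np.degrees(np.arcsin(W[2,0])).round(1),"F",s["force"].round(1),"q",s["joints"].round(2),"open",round(s["opening"],1),"gf",round(s["grasp_force"],1))
E
python3 -c "
from h import *
now();to((634,-14,120),182);to((634,-14,9),182)"
```

```text
t 0.15 p [155.  605.2 213.5] xhead 165.6 tilt 0.0 F [-1.1  0.5 -0.7] q [ 1.22  0.49  1.35 -0.    1.3  -0.1 ] open 91.5 gf 0.0
turn [-0.001 -0.    -0.286] shift new [-45.71 -63.55   9.35] old [-61.77 -48.09   9.39] t 0.15
turn [-0.001 -0.    -0.286] shift new [-45.71 -63.55  20.45] old [-61.77 -48.08  20.49] t 0.15
```

Emit:
drive_tool(targets="0 0 0 0 0 -0.143 9.12;0 0 0 0 0 -0.143 9.12;-3 -4.2 0.6 0 0 0 9.12;-3.3 -4.6 0.7 0 0 0 9.12;-3.3 -4.6 0.7 0 0 0 9.12;-3.3 -4.6 0.7 0 0 0 9.12;-3.3 -4.6 0.7 0 0 0 9.12;-3.3 -4.6 0.7 0 0 0 9.12;-3.3 -4.6 0.7 0 0 0 9.12;-3.3 -4.6 0.7 0 0 0 9.12;-3.3 -4.6 0.7 0 0 0 9.12;-3.3 -4.6 0.7 0 0 0 9.12;-3.3 -4.6 0.7 0 0 0 9.12;-3.3 -4.6 0.7 0 0 0 9.12;-3.3 -4.6 0.7 0 0 0 9.12;-3.1 -4.15 0.35 0 0 0 9.12;0 0 0 0 0 0 9.12;0 0 0 0 0 0 9.12")

```text
time_s: 2.4
position: [633.6, -13.4, 120.0]
orientation: [0.055, -3.14, -0.001]
force: [-0.6, 1.0, 0.6]
opening: 91.2
grasp_force: 0.0
```

```bash
python3 - <<'E'
from h import *
now();to((634,-14,9),182)
s=status.read_state();im=eyes.get_image("wrist");cv2.imwrite("pics/w1.png",im[:,:,::-1])
q=big(mask(im,(5,190,100),(20,255,255)));b=cv2.boxPoints(cv2.minAreaRect(q));print(b.round().tolist())
c=cam("wrist",(s["position"],s["orientation"]))
print(ray(c,b,2).round().tolist())
E
```

```text
t 2.4 p [633.6 -13.4 120. ] xhead -178.0 tilt 0.1 F [-0.6  1.   0.6] q [-0.12  0.6   1.42  0.    1.11 -1.72] open 91.2 gf 0.0
turn [ 0.    -0.001 -0.   ] shift new [-0.04 -0.06 11.1 ] old [-0.05 -0.07 11.1 ] t 2.4Traceback (most recent call last):
  File "<stdin>", line 4, in <module>
  File "h.py", line 19, in big
    return max(cs,key=cv2.contourArea)
ValueError: max() iterable argument is empty
```

View pics/w1.png

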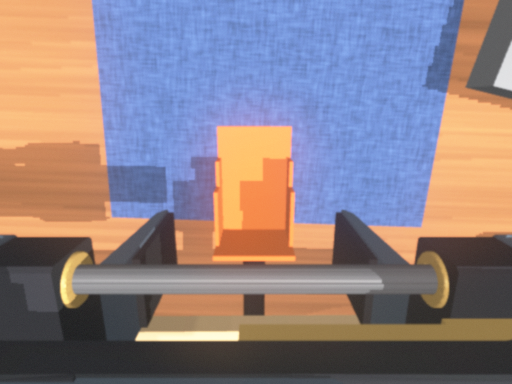

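The wrist view shows the scoop centred between the fingers, with its lip at (217–292,126), its back at (213–296,260), and its axis on the image midline. I'll descend and grip.

Emit:
drive_tool(targets="0 0 4 0 0 0 9.12;0 0 4 0 0 0 9.12;0 0 3.1 0 0 0 9.12;0 0 0 0 0 0 9.12;0 0 0 0 0 0 6;0 0 0 0 0 0 6;0 0 0 0 0 0 6;0 0 0 0 0 0 6", newtons=40)

```text
time_s: 3.45
position: [634.8, -13.5, 10.6]
orientation: [-0.055, 3.139, -0.0]
force: [-2.1, 0.8, 8.9]
opening: 65.7
grasp_force: 40.0
```

Emit:
drive_tool(targets="0 0 -0.8 0 0 0 6;1 0 0 0 0 0 6;2.5 0 0 0 0 0 6;3 0 0 0 0 0 6;3 0 0 0 0 0 6;2.5 0 0 0 0 0 6;0.5 0 0 0 0 0.1 6;0 0 0 0 0 0.171 6;0 0 0 0 0 0.18 6;0 0 0 0 0 0.18 6;0 0 0 0 0 0.18 6;0 0 0 0 0 0.18 6;1 0 0 0 0 0.18 6;1.5 0 0 0 0 0.18 6;1.5 0 0 0 0 0.18 6;1.2 0 0 0 0 0.04 6;0 0 0 0 0 0 6")

```text
time_s: 5.58
position: [491.8, 30.7, 17.5]
orientation: [-2.181, -2.261, 0.0]
force: [-0.8, 0.7, -1.8]
opening: 65.7
grasp_force: 40.0
```

```bash
python3 - <<'E'
from h import *
now();to((510,40,10.5),92)
im=eyes.get_image("side");s=eyes.get_image("top")
o=np.zeros((600,800,3),np.uint8);o[:300,:400]=cv2.resize(im[100:250,150:350],(400,300));o[:300,400:]=cv2.resize(s[120:270,200:400],(400,300))
o=o[:300];cv2.imwrite("pics/s2.png",o[:,:,::-1])
E
```

```text
t 5.58 p [491.8  30.7  17.5] xhead 92.1 tilt 0.0 F [-0.8  0.7 -1.8] q [-0.06  0.61  1.86  0.    0.67 -0.1 ] open 65.7 gf 40.0
turn [-0.    -0.     0.001] shift new [0.86 1.85 0.7 ] old [0.86 1.85 0.7 ] t 5.58
```

View pics/s2.png

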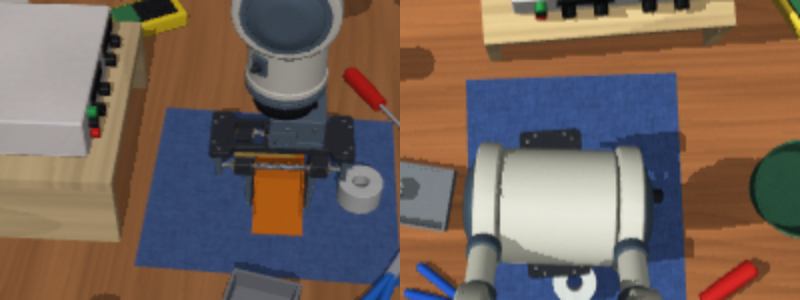

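Emit:
drive_tool(targets="0.4 1.8 0 0 0 0 6;0 0 0.4 0 0 0 6;0 0 0.35 0 0 0 6;0 0 0 0 0 0 6;0 0 0 0 0 0 9.12;0 0 0 0 0 0 9.12;0 0 0 0 0 0 9.12;0 0 -2.05 0 0 0 9.12;-3 0 0 0 0 0 9.12;-3 0 0 0 0 0 9.12;-2.4 0 0 0 0 0 9.12;0 0 0 0 0 0 9.12")

```text
time_s: 7.18
position: [513.4, -50.3, 30.4]
orientation: [2.184, 2.258, 0.0]
force: [-0.6, -0.2, 0.5]
opening: 91.2
grasp_force: 0.0
```

```bash
python3 - <<'E'
from h import *
now()
s=status.read_state();im=eyes.get_image("wrist");cv2.imwrite("pics/w2.png",im[:,:,::-1])
E
```

```text
t 7.17 p [513.4 -50.3  30.4] xhead 91.9 tilt -0.0 F [-0.6 -0.2  0.5] q [-0.21  0.61  1.8  -0.    0.74 -0.25] open 91.2 gf 0.0
```

View pics/w2.png

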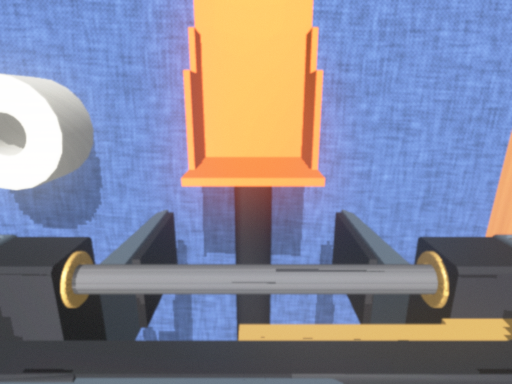

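The scoop lies flat and released, with the black handle centred between the fingers (columns 237–271) and the back wall at row 180. I'll grip the handle and lift.

Emit:
drive_tool(targets="0 0 -0.1 0 0 0 1;0 0 0 0 0 0 1;0 0 0 0 0 0 1;0 0 0 0 0 0 1;0 0 0 0 0 0 1;0 0 0 0 0 0 1;0 0 0 0 0 0 1;0 0 -1.5 0 0 0 1;0 0 -3 0 0 0 1;0 0 -3 0 0 0 1;0 0 0 0 0 0 1", newtons=60)

```text
time_s: 8.6
position: [514.6, -49.3, 108.9]
orientation: [2.18, 2.257, 0.003]
force: [-0.3, 0.2, -2.1]
opening: 17.7
grasp_force: 60.0
```

```bash
cat >> h.py <<'E'
TC=np.array([520.5,292.3]);U=np.array([.177,.984]);V=np.array([-.984,.177])
GX,GZ=90.,31.   # TCP in the scoop frame
def lip(u,h,tilt,v=0):
    t=np.radians(-tilt);L=50+GX
    b=L*np.cos(t)-GZ*np.sin(t);z=L*np.sin(t)+GZ*np.cos(t)
    return np.r_[TC+U*(u-b)+V*v,h+z]
E
python3 - <<'E'
from h import *
now();s=status.read_state();im=eyes.get_image("wrist");cv2.imwrite("pics/w3.png",im[:,:,::-1])
f,cx,cy,Rw,C=cam("wrist",(s["position"],s["orientation"]))
m=mask(im,(5,150,120),(22,255,255));
for r in range(0,200,12):
    k=np.where(m[r])[0];k=k[(k>150)&(k<360)]
    if len(k):print(r,k.min(),k.max(),end="; ")
q=np.where(m[:230,254])[0];print("last",q.max())
# in tool coords, back wall top at tool z = GZ-58 => scoop z=58
T=np.array(eyes.camera_model("wrist")["tool_from_camera"])
for row,sz in((q.max(),58),):
    d=T[:3,:3]@np.array([(254-cx)/f,(row-cy)/f,1]);o=T[:3,3];k=((31-sz)-o[2])/d[2];print("back wall tool xyz",o+k*d,"expect x=",90-53)
p=lip(-66,90,-35);print(p);to(p,79.8,-35);to(lip(-66,8,-35),79.8,-35)
E
```

```text
t 8.6 p [514.6 -49.3 108.9] xhead 92.0 tilt -0.1 F [-0.3  0.2 -2.1] q [-0.21  0.48  1.73 -0.    0.92 -0.25] open 17.7 gf 60.0
36 198 311; 48 199 311; 60 199 310; 72 200 310; 84 195 315; 96 195 314; 108 196 313; 120 197 313; 132 197 312; 144 198 312; 156 198 311; 168 198 313; 180 254 283; last 184
back wall tool xyz [ 38.35257478  -0.20509963 -27.        ] expect x= 37
[491.66662625 132.00598999 195.69441446]
turn [ 0.067 -0.608  0.206] shift new [  9.23  -5.38 -17.23] old [18.18 -1.56 -8.83] t 8.65
turn [ 0.067 -0.608  0.206] shift new [ 13.93  -5.38 -10.51] old [18.18 -1.57 -0.63] t 8.65
```

```bash
cat >> h.py <<'E'
def project(px,pz,phi,gx=90.,dz=0,py=0):
    """row/col in wrist image of scoop point (x,z) if scoop pitched phi deg lip-down about pad centre"""
    c=eyes.camera_model("wrist");T=np.linalg.inv(np.array(c["tool_from_camera"]));f=192/np.tan(np.radians(c["vfov"])/2)
    a=np.radians(phi);X=-(px-gx);Z=-(pz-50-dz)   # tool frame rel. to pad centre (tool x to lip, z down)
    X,Z=X*np.cos(a)-Z*np.sin(a),X*np.sin(a)+Z*np.cos(a)
    q=T@np.array([X,py,Z-18.8,1]);return np.r_[f*q[0]/q[2]+c["cx"],f*q[1]/q[2]+c["cy"]]
E
python3 - <<'E'
from h import *
for n in("w2","w3"):
    im=cv2.imread(f"pics/{n}.png")[:,:,::-1].copy();m=mask(im,(5,150,120),(22,255,255))
    w=[np.ptp(k[(k>150)&(k<360)]) if len((k:=np.where(m[r])[0])[(k>150)&(k<360)]) else 0 for r in range(200)]
    print(n,w[:100:2],np.where(m[:230,200])[0].max())
for phi in(0,2,4,6,8,10):print(phi,[project(x,z,phi)[1].round(1) for x,z in((53,58),(0,40),(-22,22),(-50,2))])
E
```

```text
w2 [0, 0, 0, 0, 0, 0, 0, 0, 0, 0, 0, 0, 0, 0, np.int64(117), np.int64(120), np.int64(118), np.int64(119), np.int64(118), np.int64(118), np.int64(118), np.int64(119), np.int64(118), np.int64(118), np.int64(119), np.int64(118), np.int64(118), np.int64(117), np.int64(117), np.int64(117), np.int64(116), np.int64(116), np.int64(116), np.int64(117), np.int64(118), np.int64(120), np.int64(128), np.int64(129), np.int64(128), np.int64(130), np.int64(129), np.int64(127), np.int64(127), np.int64(127), np.int64(126), np.int64(126), np.int64(126), np.int64(126), np.int64(126), np.int64(125)] 177
w3 [0, 0, 0, 0, 0, 0, 0, 0, 0, 0, 0, 0, 0, 0, 0, 0, 0, np.int64(0), np.int64(113), np.int64(113), np.int64(112), np.int64(112), np.int64(112), np.int64(112), np.int64(112), np.int64(111), np.int64(112), np.int64(112), np.int64(111), np.int64(111), np.int64(111), np.int64(110), np.int64(111), np.int64(110), np.int64(110), np.int64(110), np.int64(110), np.int64(112), np.int64(121), np.int64(121), np.int64(121), np.int64(120), np.int64(120), np.int64(120), np.int64(120), np.int64(119), np.int64(119), np.int64(119), np.int64(119), np.int64(119)] 175
0 [np.float64(186.7), np.float64(68.6), np.float64(25.8), np.float64(-22.8)]
2 [np.float64(185.5), np.float64(70.1), np.float64(29.6), np.float64(-16.1)]
4 [np.float64(184.3), np.float64(71.8), np.float64(33.6), np.float64(-9.4)]
6 [np.float64(183.3), np.float64(73.6), np.float64(37.6), np.float64(-2.8)]
8 [np.float64(182.3), np.float64(75.6), np.float64(41.6), np.float64(3.8)]
10 [np.float64(181.5), np.float64(77.7), np.float64(45.8), np.float64(10.2)]
```

View pics/w3.png

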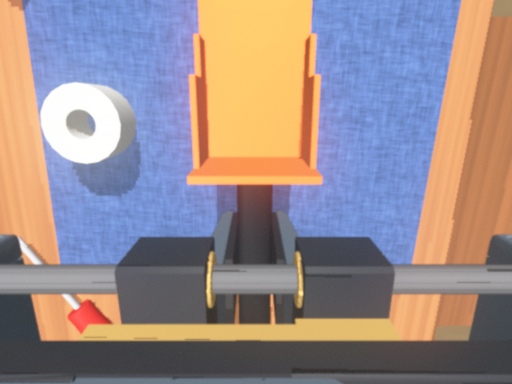

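The scoop in hand now droops about 4° lip-down relative to the tool (the wall step moved from row 71 to 75). I'll allow for that.

```bash
cat >> h.py <<'E'
DROOP=4.
def lip(u,h,tilt,v=0,droop=DROOP):
    """TCP position and tool tilt putting the lip at (u,v,h) with the scoop tilted (lip-up +)"""
    t=np.radians(-tilt);k=np.radians(-(tilt+droop));L=50+GX
    b=L*np.cos(t)-50*np.sin(t)+18.8*np.sin(k);z=L*np.sin(t)+50*np.cos(t)-18.8*np.cos(k)
    return np.r_[TC+U*(u-b)+V*v,h+z],tilt+droop
def pose(pos,yaw,tilt):
    a=np.radians(yaw);x=np.array([np.cos(a),np.sin(a),0]);z=np.array([0,0,-1.])
    return np.array(pos),Ro.from_matrix(np.c_[x,np.cross(z,x),z])*Ro.from_euler("y",tilt,degrees=True)
def plan(wps,grip):
    """rows (shift, turn, opening) through [(pose,n),...] from here, rounded"""
    from scipy.spatial.transform import Slerp
    s=status.read_state();p,R=s["position"],Ro.from_rotvec(s["orientation"]);out=[]
    a,A=p,R
    for (b,B),n in wps:
        sl=Slerp([0,1],Ro.concatenate([A,B]))
        for i in range(1,n+1):
            w=i/n if n<6 else (lambda x:x*x*(3-2*x)*.6+.4*x)(i/n)
            q,Q=a+(b-a)*w,sl(w)
            d=(R.inv().apply(q-p)/10).round(1);r=(R.inv()*Q).as_rotvec().round(2)
            out.append(" ".join(f"{v:g}" for v in [*(d+0),*(r+0),grip]))
            p=p+R.apply(d*10);R=R*Ro.from_rotvec(r)
        a,A=b,B
    print(len(out),";".join(out))
E
python3 - <<'E'
from h import *
now()
P=lambda u,h,t,v=0:pose(lip(u,h,t,v)[0],79.8,lip(u,h,t,v)[1])
plan([(P(-66,75,-33),11),(P(-66,75,-33),2)],1)
E
```

```text
t 8.65 p [513.8 -49.2 107.5] xhead 92.0 tilt -0.0 F [-0.   0.2 -2.6] q [-0.21  0.48  1.74 -0.    0.92 -0.25] open 18.0 gf 60.0
13 0.9 -0.1 -0.3 0 -0.03 0.01 1;1.3 -0.1 -0.6 0.01 -0.03 0.02 1;1.7 -0.2 -0.8 0 -0.05 0.02 1;1.8 -0.3 -0.9 0.01 -0.05 0.02 1;1.9 -0.3 -1.1 0 -0.06 0.02 1;1.8 -0.4 -1.3 0.01 -0.06 0.03 1;1.8 -0.5 -1.3 0.01 -0.06 0.02 1;1.5 -0.4 -1.3 0 -0.05 0.02 1;1.2 -0.5 -1.2 0.01 -0.05 0.02 1;1 -0.3 -1 0 -0.04 0.02 1;0.6 -0.3 -0.8 0.01 -0.02 0.01 1;0 0 0 0 0 0 1;0 0 0 0 0 0 1
```

Emit:
drive_tool(targets="0.9 -0.1 -0.3 0 -0.03 0.01 1;1.3 -0.1 -0.6 0.01 -0.03 0.02 1;1.7 -0.2 -0.8 0 -0.05 0.02 1;1.8 -0.3 -0.9 0.01 -0.05 0.02 1;1.9 -0.3 -1.1 0 -0.06 0.02 1;1.8 -0.4 -1.3 0.01 -0.06 0.03 1;1.8 -0.5 -1.3 0.01 -0.06 0.02 1;1.5 -0.4 -1.3 0 -0.05 0.02 1;1.2 -0.5 -1.2 0.01 -0.05 0.02 1;1 -0.3 -1 0 -0.04 0.02 1;0.6 -0.3 -0.8 0.01 -0.02 0.01 1;0 0 0 0 0 0 1;0 0 0 0 0 0 1")

```text
time_s: 10.28
position: [490.6, 129.4, 175.6]
orientation: [2.129, 1.776, -0.552]
force: [-0.3, -0.1, -2.2]
opening: 17.9
grasp_force: 60.0
```

```bash
python3 - <<'E'
from h import *
now();im=eyes.get_image("wrist");cv2.imwrite("pics/w4.png",im[:,:,::-1])
m=mask(im,(5,150,120),(22,255,255))
w=[int(np.ptp(k[(k>150)&(k<360)])) if len((k:=np.where(m[r])[0])[(k>150)&(k<360)]) else 0 for r in range(200)]
print(w[24:90:2],np.where(m[:230,200])[0].max())
im=eyes.get_image("side");t=eyes.get_image("top")
o=np.zeros((450,800,3),np.uint8);o[:,:400]=cv2.resize(im[170:350,190:350],(400,450),interpolation=2);o[:,400:]=cv2.resize(t[130:265,110:230],(400,450),interpolation=2)
cv2.imwrite("pics/c4.png",o[:,:,::-1])
P=lambda u,h,t,v=0:pose(lip(u,h,t,v)[0],79.8,lip(u,h,t,v)[1])
plan([(P(-66,8,-33),6),(P(-66,8,-33),1)],1)
E
```

```text
t 10.28 p [490.6 129.4 175.6] xhead 79.8 tilt -28.8 F [-0.3 -0.1 -2.2] q [ 0.42  0.55  1.5  -0.41  1.41  0.73] open 17.9 gf 60.0
[0, 0, 0, 0, 0, 6, 117, 112, 112, 112, 112, 112, 112, 111, 112, 116, 111, 111, 111, 111, 111, 110, 116, 110, 110, 124, 127, 129, 121, 123, 121, 121, 122] 179
7 0.4 0 0.6 0 0 0 1;0.5 0 1.1 0 0 0 1;0.7 0 1.2 0 0 0 1;0.7 0.1 1.2 -0.01 0 0 1;0.6 0 1 0 0 0 1;0.3 0 0.7 0 0 0 1;0 0 0 0 0 0 1
```

View pics/c4.png

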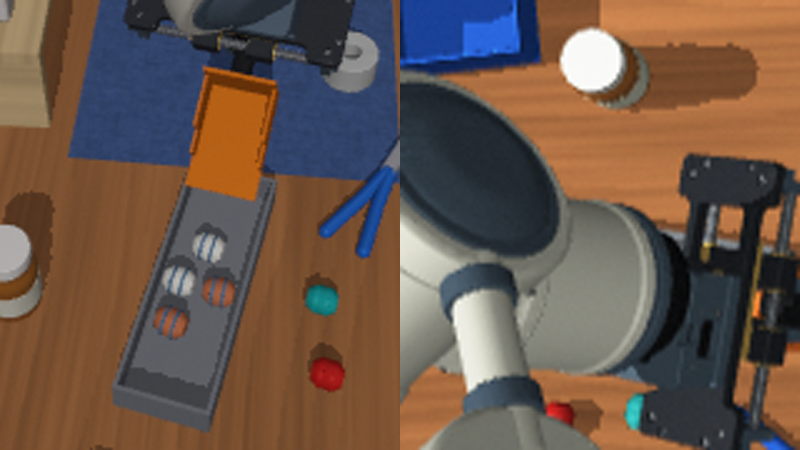

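The side view shows the lip over the tray's near end, at crop (187,187)–(258,200), ahead of the nearest white insulator at (209,246). I'll check the lip position by ray and then lower it.

```bash
python3 - <<'E'
from h import *
l=ray(cam("side"),[(264.8,244.8),(293.2,250)],75)[:,:2];print(l.round(),np.linalg.norm(l[0]-l[1]))
m=l.mean(0)-TC;print("lip uv",m@U,m@V,"heading",np.degrees(np.arctan2(*(l[1]-l[0])[::-1])))
tr=ray(cam("side"),np.array([(182,174),(274,186),(213,430),(117,397)])/2.5+[190,170],34)[:,:2];print("tray",tr.round(),((tr-TC)@U).round(),((tr-TC)@V).round())
i=ray(cam("side"),np.array([(209,246),(178,278),(218,290),(170,320)])/2.5+[190,170],17)[:,:2]-TC;print("ins",np.c_[i@U,i@V].round())
E
```

```text
[[537. 227.]
 [472. 235.]] 66.21728766720332
lip uv -63.060569558407316 4.9764787579031715 heading 173.19700376367268
tray [[546. 184.]
 [456. 189.]
 [497. 436.]
 [579. 417.]] [-102. -113.  138.  133.] [-44.  45.  49. -35.]
ins [[-41.  -1.]
 [  0. -19.]
 [  2.  19.]
 [ 43. -15.]]
```

```bash
python3 - <<'E'
from h import *
im=eyes.get_image("side");cv2.imwrite("pics/s5.png",im[:,:,::-1])
m=mask(im,(5,200,90),(20,255,255));m[:180]=0;m[260:]=0;m[:,:240]=0;m[:,310:]=0
q=big(m);print(cv2.contourArea(q));h=cv2.approxPolyDP(q,2,True)[:,0];print(h.tolist())
low=[h[np.argmax(h[:,1])],h[np.argmax(h[:,1]-1.2*h[:,0])]];print(low)
l=ray(cam("side"),np.array(low)+.5,75)[:,:2];mm=l.mean(0)-TC;print(l.round(1),mm@U,mm@V)
# tray rim: grey dark low-sat mask
hsv=cv2.cvtColor(im,cv2.COLOR_RGB2HSV);g=((hsv[...,1]<50)&(hsv[...,2]<130)).astype(np.uint8)*255
g[:230]=0;g[345:]=0;g[:,:225]=0;g[:,310:]=0
b=cv2.approxPolyDP(cv2.convexHull(big(g)),2.5,True)[:,0];print(b.tolist())
for z in(34,0):
    r=ray(cam("side"),b+.5,z)[:,:2]-TC;print(z,np.c_[r@U,r@V].round().tolist())
E
```

```text
1320.0
[[272, 197], [266, 230], [268, 232], [264, 243], [291, 249], [300, 204]]
[array([291, 249], dtype=int32), array([264, 243], dtype=int32)]
[[475.5 234. ]
 [538.3 223.6]] -64.85570571243625 2.1427795205759406
[[300, 242], [273, 342], [237, 332], [236, 319], [263, 243]]
34 [[-119.0, 46.0], [139.0, 46.0], [140.0, -31.0], [113.0, -42.0], [-92.0, -40.0]]
0 [[-143.0, 43.0], [126.0, 43.0], [126.0, -37.0], [98.0, -49.0], [-115.0, -46.0]]
```

Corrected by the contour, the lip is at u=−65, v=+2, which is centred on the tray in the same view. I'll lower it.

Emit:
drive_tool(targets="0.4 0 0.6 0 0 0 1;0.5 0 1.1 0 0 0 1;0.7 0 1.2 0 0 0 1;0.7 0 1.2 0 0 0 1;0.6 0 1 0 0 0 1;0.3 0 0.7 0 0 0 1;0 0 0 0 0 0 1")

```text
time_s: 11.35
position: [490.4, 129.9, 109.5]
orientation: [2.129, 1.775, -0.552]
force: [-0.5, 0.5, -1.7]
opening: 17.6
grasp_force: 60.0
```

```bash
python3 - <<'E'
from h import *
now()
P=lambda u,h,t,v=0:pose(lip(u,h,t,v)[0],79.8,lip(u,h,t,v)[1])
plan([(P(-64,5.5,-33),1),(P(-50,5,-31),2),(P(-30,5,-25),3),(P(-12,5,-17),3),(P(10,5,-7),3)],1)
E
```

```text
t 11.35 p [490.4 129.9 109.5] xhead 79.7 tilt -28.8 F [-0.5  0.5 -1.7] q [ 0.42  0.63  1.56 -0.42  1.28  0.79] open 17.6 gf 60.0
12 0.3 0.1 0.1 -0.01 0 0 1;0.5 0 -0.1 0 0.01 0 1;0.6 0 0 0 0.02 0 1;0.5 0 0.1 0 0.04 0 1;0.4 0 0.2 0 0.03 0 1;0.5 0 0.2 0 0.04 0 1;0.4 0 0.5 0 0.04 0 1;0.4 0 0.4 0 0.05 0 1;0.4 0 0.5 0 0.05 0 1;0.5 0 0.6 0 0.05 0 1;0.5 0 0.7 0 0.06 0 1;0.5 0 0.7 0 0.06 0 1
```

Emit:
drive_tool(targets="0.3 0 0.1 0 0 0 1;0.5 0 -0.1 0 0.01 0 1;0.6 0 0 0 0.02 0 1;0.5 0 0.1 0 0.04 0 1;0.4 0 0.2 0 0.03 0 1;0.5 0 0.2 0 0.04 0 1;0.4 0 0.5 0 0.04 0 1;0.4 0 0.4 0 0.05 0 1;0.4 0 0.5 0 0.05 0 1;0.5 0 0.6 0 0.05 0 1;0.5 0 0.7 0 0.06 0 1;0.5 0 0.7 0 0.06 0 1")

```text
time_s: 12.85
position: [498.0, 170.8, 53.5]
orientation: [2.393, 1.991, -0.063]
force: [-0.2, 0.0, -2.5]
opening: 17.7
grasp_force: 60.0
```

```bash
cat >> h.py <<'E'
def ins(n="side"):
    im=eyes.get_image(n);m=mask(im,(0,60,60),(12,200,200))|mask(im,(0,0,165),(179,60,255))
    h=cv2.cvtColor(im,cv2.COLOR_RGB2HSV);m2=np.zeros_like(m);m2[225:345,225:310]=m[225:345,225:310]
    m2=cv2.morphologyEx(m2,cv2.MORPH_OPEN,np.ones((2,2)))
    k,_,st,ce=cv2.connectedComponentsWithStats(m2)
    for i in range(1,k):
        if st[i,4]>15:
            r=ray(cam(n),ce[i]+.5,17)[0,:2]-TC;print(n,ce[i].round(),st[i,4],"uv",round(r@U),round(r@V))
    return im
E
python3 - <<'E'
from h import *
now();im=ins();cv2.imwrite("pics/s6.png",im[:,:,::-1])
m=mask(im,(5,200,90),(20,255,255));m[:180]=0;m[345:]=0;m[:,:225]=0;m[:,310:]=0
h=cv2.approxPolyDP(big(m),2,True)[:,0];r=ray(cam("side"),h+.5,6)[:,:2]-TC;print(h.tolist(),np.c_[r@U,r@V].round().tolist())
P=lambda u,h,t,v=0:pose(lip(u,h,t,v)[0],79.8,lip(u,h,t,v)[1])
plan([(P(40,4.5,-4),4),(P(110,4.5,-3),10)],1)
E
```

```text
t 12.85 p [498.  170.8  53.5] xhead 79.5 tilt -2.8 F [-0.2  0.  -2.5] q [ 0.25  0.59  1.73 -0.06  0.85  0.47] open 17.7 gf 60.0
side [269. 290.] 20 uv 18 6
side [260. 293.] 27 uv 32 -13
side [272. 294.] 18 uv 26 15
side [252. 303.] 25 uv 59 -22
side [257. 304.] 38 uv 60 -12
side [274. 305.] 37 uv 50 25
side [261. 306.] 42 uv 60 -1
side [269. 304.] 27 uv 51 15
side [278. 306.] 42 uv 51 35
[[267, 238], [257, 282], [264, 287], [267, 284], [274, 285], [278, 292], [282, 292], [293, 244]] [[-128.0, -39.0], [-0.0, -29.0], [8.0, -9.0], [-2.0, -5.0], [-4.0, 12.0], [11.0, 25.0], [9.0, 34.0], [-128.0, 28.0]]
14 0.7 0 0.2 0 0.01 0 1;0.7 0 0.1 0 0.01 0 1;0.7 0.1 0.2 0 0.02 0 1;0.7 0 0.2 -0.01 0.01 -0.01 1;0.4 0 0 0 0 0 1;0.6 0 0 0 0 0 1;0.7 0 0 0 0 0 1;0.9 0 0.1 0 0 0 1;0.9 0 0 0 0.01 0 1;0.9 0 0 0 0 0 1;0.8 0 0.1 0 0 0 1;0.7 0 0 0 0 0 1;0.6 0 0 0 0 0 1;0.4 0 0.1 0 0 0 1
```

Emit:
drive_tool(targets="0.7 0 0.2 0 0.01 0 1;0.7 0 0.1 0 0.01 0 1;0.7 0.1 0.2 0 0.02 0 1;0.7 0 0.2 -0.01 0.01 0 1;0.5 0 0 0 0 0 1;0.6 0 0 0 0 0 1;0.7 0 0 0 0 0 1;0.9 0 0.1 0 0 0 1;0.9 0 0 0 0.01 0 1;0.9 0 0 0 0 0 1;0.8 0 0.1 0 0 0 1;0 0 0 0 0 0 1")

```text
time_s: 14.4
position: [513.5, 250.7, 43.5]
orientation: [-2.412, -2.01, -0.015]
force: [-0.4, -1.0, -2.3]
opening: 17.6
grasp_force: 60.0
```

```bash
python3 - <<'E'
from h import *
now();im=eyes.get_image("side");w=eyes.get_image("wrist")
o=np.zeros((400,800,3),np.uint8);o[:,:300]=cv2.resize(im[235:345,225:308],(300,400),interpolation=2);o[:375,300:]=cv2.resize(w,(500,375))
cv2.imwrite("pics/c7.png",o[:,:,::-1])
E
```

```text
t 14.4 p [513.5 250.7  43.5] xhead 79.6 tilt 0.5 F [-0.4 -1.  -2.3] q [0.35 0.63 1.66 0.01 0.85 0.52] open 17.6 gf 60.0
```

View pics/c7.png

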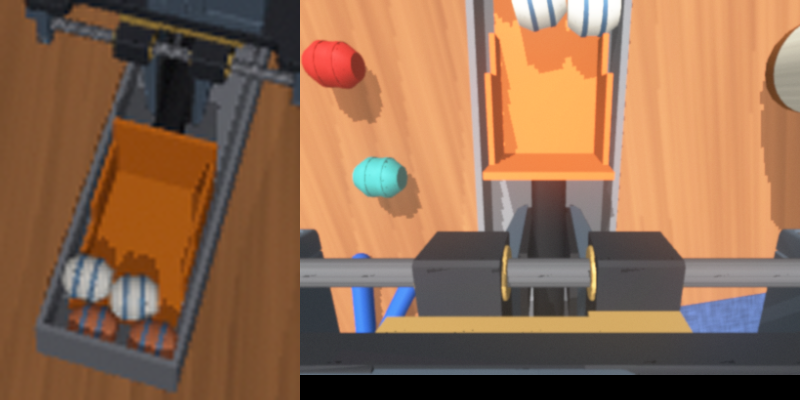

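The side crop shows two whites on the blade front, at (87,277) and (134,297), and two browns against the end wall, at (93,320) and (150,335). The wrist view puts the right-hand white near the side wall front, so I'll nudge right and finish the push.

Emit:
drive_tool(targets="0 0.2 0 0 0 0 1;0.2 0.2 0 0 0 0 1;0.4 0 0 0 0 0 1;0.4 -0.1 0 0 0 0 1;0.4 0 0 0 0 0 1;0.3 0.1 0 0 0 0 1;0 0 0 0 0 0 1")

```text
time_s: 15.38
position: [520.6, 266.4, 43.8]
orientation: [-2.413, -2.01, -0.015]
force: [-0.1, -0.2, -2.9]
opening: 17.3
grasp_force: 60.0
```

```bash
cat >> h.py <<'E'
def blobs(n,lo,hi,box,amin=15,show=True):
    im=eyes.get_image(n);x0,y0,x1,y1=box
    m=mask(im,lo,hi);k=np.zeros_like(m);k[y0:y1,x0:x1]=m[y0:y1,x0:x1]
    _,_,st,ce=cv2.connectedComponentsWithStats(k);r=[(ce[i].round().tolist(),st[i].tolist()) for i in range(1,len(st)) if st[i,4]>amin]
    print(n,r);return im
E
python3 - <<'E'
from h import *
now();p=status.read_state()["position"][:2]-TC;print("tcp uv",p@U,p@V,"lip u",p@U+140.5)
w=blobs("wrist",(0,0,190),(179,40,255),(180,0,330,120));cv2.imwrite("pics/w8.png",w[:,:,::-1])
s=blobs("side",(0,0,165),(179,60,255),(225,235,308,345));cv2.imwrite("pics/s8.png",s[:,:,::-1])
h=cv2.approxPolyDP(big(mask(s,(5,200,90),(20,255,255))[:, :310]*(np.arange(384)>240)[:,None].astype(np.uint8)),2,True)[:,0];r=ray(cam("side"),h+.5,6)[:,:2]-TC;print(h.tolist(),np.c_[r@U,r@V].round().tolist())
E
```

```text
t 15.38 p [520.6 266.4  43.8] xhead 79.6 tilt 0.5 F [-0.1 -0.2 -2.9] q [0.37 0.65 1.62 0.01 0.87 0.55] open 17.3 gf 60.0
tcp uv -25.47074958473221 -4.6640301034105525 lip u 115.0292504152678
wrist [([324.0, 56.0], [319, 0, 11, 120, 661]), ([297.0, 17.0], [279, 4, 32, 35, 466]), ([283.0, 30.0], [263, 10, 38, 43, 670]), ([259.0, 45.0], [233, 24, 54, 46, 1210]), ([230.0, 51.0], [216, 27, 28, 49, 688]), ([214.0, 58.0], [203, 33, 24, 46, 508])]
side [([252.0, 314.0], [250, 311, 4, 7, 16]), ([260.0, 314.0], [259, 311, 3, 7, 16]), ([264.0, 314.0], [263, 310, 4, 8, 20]), ([269.0, 314.0], [268, 311, 3, 7, 17]), ([247.0, 315.0], [245, 312, 5, 7, 21])]
[[253, 273], [244, 310], [250, 306], [268, 306], [272, 309], [272, 316], [268, 320], [270, 321], [279, 295], [280, 280]] [[-21.0, -44.0], [75.0, -37.0], [63.0, -27.0], [51.0, 12.0], [56.0, 22.0], [72.0, 27.0], [83.0, 21.0], [84.0, 25.0], [18.0, 29.0], [-20.0, 22.0]]
```

```bash
python3 - <<'E'
from h import *
P=lambda u,h,t,v=-4.5:pose(lip(u,h,t,v,5)[0],79.8,lip(u,h,t,v,5)[1])
plan([(P(118,4.5,-3),1),(P(118,4.5,0),2),(P(118,14,9),4),(P(117,28,16),4),(P(117,28,16),1)],1)
E
```

```text
12 0.7 0 0.1 0 0.03 0 1;-0.1 0 0.3 0 0.02 0 1;-0.1 0 0.4 0 0.03 0 1;-0.1 0 0.3 0.01 0.04 0 1;-0.1 0 0.3 0 0.04 0 1;-0.1 0 0.3 0 0.04 0 1;-0.2 0 0.3 0 0.04 0 1;0 0 0.1 0 0.03 0 1;-0.1 0 0 0 0.03 0 1;0 0 0.1 0 0.03 0 1;-0.1 0 0.1 0 0.03 0 1;0 0 0 0 0 0 1
```

Emit:
drive_tool(targets="0.4 0 0 0 0.03 0 1;0 0 0.3 0 0.02 0 1;-0.1 0 0.4 0 0.03 0 1;-0.1 0 0.3 0 0.04 0 1;-0.1 0 0.3 0 0.04 0 1;-0.1 0 0.3 0 0.04 0 1;-0.2 0 0.3 0 0.04 0 1;0 0 0.1 0 0.03 0 1;-0.1 0 0 0 0.03 0 1;0 0 0.1 0 0.03 0 1;-0.1 0 0.1 0 0.03 0 1;0 0 0 0 0 0 1")

```text
time_s: 16.98
position: [521.9, 265.3, 22.3]
orientation: [-2.214, -1.842, -0.423]
force: [-1.7, 2.3, 25.5]
opening: 17.6
grasp_force: 60.0
```

```bash
python3 - <<'E'
from h import *
now()
w=blobs("wrist",(0,0,170),(179,60,255),(195,0,315,175),40);blobs("wrist",(0,100,60),(9,190,190),(195,0,315,175),40);cv2.imwrite("pics/w9.png",w[:,:,::-1])
s=blobs("side",(0,0,165),(179,60,255),(225,235,308,345));blobs("side",(0,60,60),(12,180,200),(225,235,308,345));cv2.imwrite("pics/s9.png",s[:,:,::-1])
P=lambda u,h,t,v=-4.5:pose(lip(u,h,t,v,5)[0],79.8,lip(u,h,t,v,5)[1])
plan([(P(112,45,22),3),(P(105,80,28),4),(P(105,80,28),1)],1)
E
```

```text
t 16.98 p [521.9 265.3  22.3] xhead 79.6 tilt 21.3 F [-1.7  2.3 25.5] q [ 0.16  0.66  1.81  0.62  0.62 -0.16] open 17.6 gf 60.0
wrist [([268.0, 112.0], [230, 63, 77, 95, 3454])]
wrist [([211.0, 17.0], [195, 0, 31, 31, 410]), ([220.0, 125.0], [195, 73, 115, 94, 1474]), ([306.0, 131.0], [302, 111, 10, 42, 175])]
side [([262.0, 293.0], [261, 290, 4, 8, 18]), ([253.0, 299.0], [250, 296, 6, 8, 30])]
side [([268.0, 300.0], [261, 290, 13, 18, 120]), ([263.0, 315.0], [262, 311, 5, 10, 28]), ([271.0, 317.0], [266, 310, 11, 15, 93])]
8 -0.1 -0.1 0 0 0.03 0 1;0 0 0 0.01 0.04 0 1;-0.1 -0.1 -0.1 0 0.03 0 1;0.2 0 -0.5 0 0.03 0 1;0.1 0 -0.4 0 0.02 0 1;0.2 0 -0.5 0 0.03 0 1;0.2 0 -0.5 0 0.03 0 1;0 0 0 0 0 0 1
```

```bash
python3 - <<'E'
from h import *
s=status.read_state();p=s["position"].copy();d=np.r_[U,0];z=np.array([0,0,1.])
plan([(pose(p-4*d+8*z,79.6,22),2),(pose(p-35*d+40*z,79.6,25),5),(pose(p-45*d+70*z,79.6,36),5),(pose(p-45*d+70*z,79.6,36),1)],1)
E
```

```text
13 0 0 -0.4 0 0.01 0 1;-0.1 0 -0.5 0.01 0 0 1;-0.3 0 -0.8 0 0.01 0 1;-0.3 0 -0.8 0 0.01 0 1;-0.4 0 -0.9 0 0.02 0 1;-0.3 0 -0.8 0 0.01 0 1;-0.3 0 -0.9 0 0.01 0 1;0.1 0 -0.6 0 0.03 0 1;0.1 0 -0.6 0 0.04 0 1;0.1 0 -0.6 0 0.04 0 1;0.2 0 -0.6 0 0.04 0 1;0.1 0 -0.7 0 0.04 0 1;0 0 0 0 0 0 1
```

Emit:
drive_tool(targets="0 0 -0.4 0 0.01 0 1;-0.1 0 -0.5 0 0 0 1;-0.3 0 -0.8 0 0.01 0 1;-0.3 0 -0.8 0 0.01 0 1;-0.4 0 -0.9 0 0.02 0 1;-0.3 0 -0.8 0 0.01 0 1;-0.3 0 -0.9 0 0.01 0 1;0.1 0 -0.6 0 0.03 0 1;0.1 0 -0.6 0 0.04 0 1;0.1 0 -0.6 0 0.04 0 1;0.2 0 -0.6 0 0.04 0 1;0.1 0 -0.7 0 0.04 0 1;0 0 0 0 0 0 1")

```text
time_s: 18.8
position: [512.1, 219.9, 91.1]
orientation: [-2.048, -1.705, -0.669]
force: [0.9, -0.3, -2.8]
opening: 17.4
grasp_force: 60.0
```

```bash
python3 - <<'E'
from h import *
now();im=eyes.get_image("side");w=eyes.get_image("wrist");t=eyes.get_image("top")
o=np.zeros((600,800,3),np.uint8);o[:400,:300]=cv2.resize(im[235:345,225:308],(300,400),interpolation=2);o[:375,300:]=cv2.resize(w,(500,375))
o[400:,:266]=cv2.resize(t[160:260,110:243],(266,200))
cv2.imwrite("pics/c10.png",o[:,:,::-1])
E
```

```text
t 18.8 p [512.1 219.9  91.1] xhead 79.7 tilt 36.0 F [ 0.9 -0.3 -2.8] q [-0.09  0.59  1.9   0.92  0.82 -0.62] open 17.4 gf 60.0
```

View pics/c10.png

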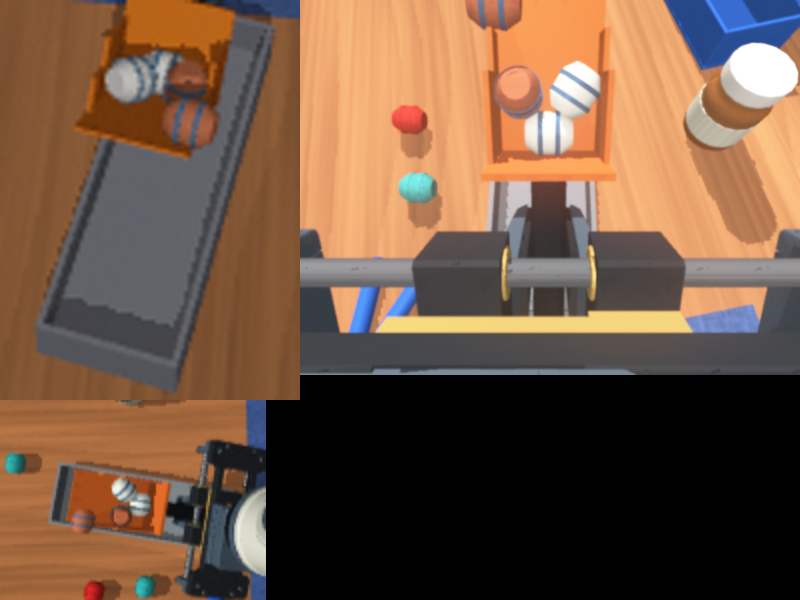

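The picture shows three insulators settled at the back of the blade: brown (518,92), white (575,88) and white (548,132). The second brown (494,8) is perched on the front-left corner against the side wall's front edge. I'll roll the scoop right-side-down over the tray to bring it in.

Emit:
drive_tool(targets="-0.5 0.3 0.8 0 0 0 1;-0.5 0.3 0.8 0.03 0 0 1;0 0 0 0.05 0 0 1;0 0 0 0.06 0 0 1;0 0 0 0.06 0 0 1;0 0 0 0.06 0 0 1;0 0 0 0 0 0 1")

```text
time_s: 19.82
position: [519.0, 220.7, 71.1]
orientation: [-1.865, -1.695, -0.42]
force: [-0.1, -0.5, -3.4]
opening: 17.7
grasp_force: 60.0
```

```bash
cat >> h.py <<'E'
def wr(name):
    im=eyes.get_image("wrist");cv2.imwrite(f"pics/{name}.png",im[:,:,::-1]);h=cv2.cvtColor(im,cv2.COLOR_RGB2HSV)
    roi=np.zeros(h.shape[:2],np.uint8);roi[:178,165:345]=255
    for n,m in(("brown",cv2.inRange(h,(0,80,50),(9,175,190))&roi),("white",cv2.inRange(h,(0,0,150),(179,50,255))&roi)):
        m=cv2.morphologyEx(m,cv2.MORPH_CLOSE,np.ones((7,7)));m=cv2.morphologyEx(m,cv2.MORPH_OPEN,np.ones((3,3)))
        _,_,st,ce=cv2.connectedComponentsWithStats(m);print(n,[(ce[i].round().tolist(),st[i,2:].tolist()) for i in range(1,len(st)) if st[i,4]>60])
E
python3 - <<'E'
from h import *
now();wr("w11")
E
```

```text
t 19.82 p [519.  220.7  71.1] xhead 79.8 tilt 35.9 F [-0.1 -0.5 -3.4] q [-0.09  0.71  1.67  0.71  1.12 -0.43] open 17.7 gf 60.0
brown [([243.0, 84.0], [82, 82, 1505]), ([201.0, 146.0], [8, 26, 144]), ([265.0, 158.0], [84, 7, 397])]
white [([253.0, 36.0], [22, 25, 167]), ([325.0, 85.0], [17, 142, 899]), ([237.0, 48.0], [19, 21, 142]), ([269.0, 113.0], [77, 94, 3913])]
```

```bash
python3 - <<'E'
from h import *
s=eyes.get_image("side");cv2.imwrite("pics/s11.png",s[:,:,::-1]);h=cv2.cvtColor(s,cv2.COLOR_RGB2HSV)
for n,lo,hi in(("brown",(0,90,60),(10,190,200)),("blue",(100,60,60),(130,200,200)),("white",(0,0,165),(179,60,255)),("orange",(5,200,90),(20,255,255))):
    m=np.zeros((384,512),np.uint8);m[225:350,220:312]=cv2.inRange(h,lo,hi)[225:350,220:312]
    _,_,st,ce=cv2.connectedComponentsWithStats(cv2.morphologyEx(m,cv2.MORPH_CLOSE,np.ones((3,3))))
    print(n,[(ce[i].round().tolist(),st[i,2:].tolist()) for i in range(1,len(st)) if st[i,4]>12])
w=cv2.imread("pics/w11.png");hh=cv2.cvtColor(w,cv2.COLOR_BGR2HSV)
for r in range(5,160,10):
    print(r,"".join("W" if v>150 and sa<55 else "o" if 4<hu<=22 and sa>=176 else "b" if (hu<=12 or hu>170) and 60<sa<176 and v<195 else "#" if 95<hu<135 else "." for hu,sa,v in hh[r,175:340:4]))
E
```

```text
brown [([269.0, 265.0], [21, 19, 245])]
blue [([244.0, 229.0], [47, 13, 451]), ([294.0, 231.0], [42, 15, 493]), ([265.0, 260.0], [12, 12, 35])]
white [([258.0, 263.0], [5, 8, 16])]
orange [([267.0, 258.0], [40, 40, 893])]
5 ..................o....o.oo.ooo.oo......bb
15 .............................oooo..bbbbbbb
25 .................WW.......ooo.oooo........
35 ......oo...........##........ooooooo...W..
45 ......oo.......#.....##..bb.....oooo..WW..
55 ......oo.........#....b#.b......ooo...WW..
65 ......oo...........#bbbb.b.WW....oo...W...
75 ....oooo........bbbb.#.W##WWWWWW.b.o..Wbb.
85 .....ob.........bW....WWWWWW##WWWb.o.WWbb.
95 .....ob.........bbW..WW##WWWWWW##b.o.WWb..
105 ....obbb........bb...WWWWWW#WWWW.b...W....
115 .....obbbbbbbbbbbW#WWW#WWWWWWWb..b...Wb...
125 .....obb......WWWWWWWW#WWW.......b...Wb...
135 .....obb......WWWWWWWW#WWW......bb...Wb...
145 .....obbo.....WWWWWWWWWWWW......bbooW.b...
155 .....obbbobbbbbbbW.WWW#Wbbbbbbbbbbo.Wbb...
```

The scan shows all four insulators in the blade: the second brown is now at about (255,45) and nothing is left in the tray. I'll level the roll, lift, and carry to the tub.

```bash
cat >> h.py <<'E'
def lipg(c,hd,a,h,tilt,droop=3.):
    """pose with lip at point c + a along heading hd (deg), height h, scoop tilt"""
    global TC,U
    o=(TC,U);TC=np.array(c,float);U=np.array([np.cos(np.radians(hd)),np.sin(np.radians(hd))]);p,t=lip(a,h,tilt,0,droop);TC,U=o
    return pose(p,hd,t)
TUB=(501,-297)
E
python3 - <<'E'
from h import *
p=status.read_state()["position"]
A=lipg(TUB,-31,-15,160,33);print(A[0])
plan([(pose(p+[-10,-15,90],79.8,36),7),(pose((440,60,190),35,36),8)],1)
E
```

```text
[ 373.62882335 -220.46767595  110.474544  ]
15 0.4 -0.3 -0.7 -0.02 0 0 1;0.5 -0.3 -1.1 -0.04 0 0 1;0.7 -0.4 -1.4 -0.04 0 0 1;0.7 -0.4 -1.5 -0.05 0 0 1;0.7 -0.3 -1.4 -0.04 0 0 1;0.6 -0.1 -1.2 -0.04 0 0 1;0.3 -0.1 -0.7 -0.02 0 0 1;-0.8 -0.3 -0.9 -0.04 0 0.05 1;-1.3 -0.4 -1.4 -0.05 0 0.07 1;-1.6 -0.3 -1.7 -0.07 0 0.09 1;-1.9 0.1 -1.9 -0.07 0 0.11 1;-1.8 0.3 -1.8 -0.08 0 0.1 1;-1.6 0.6 -1.7 -0.06 0 0.09 1;-1.2 0.7 -1.3 -0.06 0 0.07 1;-0.8 0.5 -0.8 -0.03 0 0.05 1
```

Emit:
drive_tool(targets="0.4 -0.3 -0.7 -0.02 0 0 1;0.5 -0.3 -1.1 -0.04 0 0 1;0.7 -0.4 -1.4 -0.04 0 0 1;0.7 -0.4 -1.5 -0.05 0 0 1;0.7 -0.3 -1.4 -0.04 0 0 1;0.6 -0.1 -1.2 -0.04 0 0 1;0.3 -0.1 -0.7 -0.02 0 0 1;-0.8 -0.3 -0.9 -0.04 0 0.05 1;-1.3 -0.4 -1.4 -0.05 0 0.07 1;-1.6 -0.3 -1.7 -0.07 0 0.09 1;-1.9 0.1 -1.9 -0.07 0 0.11 1;-1.8 0.3 -1.8 -0.08 0 0.1 1;-1.6 0.6 -1.7 -0.06 0 0.09 1;-1.2 0.7 -1.3 -0.06 0 0.07 1;-0.8 0.5 -0.8 -0.03 0 0.05 1")

```text
time_s: 21.8
position: [438.9, 59.6, 190.4]
orientation: [-2.692, -0.849, -0.873]
force: [0.7, 0.6, -3.6]
opening: 17.3
grasp_force: 60.0
```

```bash
cat >> h.py <<'E'
def grid(n="w"):
    im=eyes.get_image("wrist");cv2.imwrite(f"pics/{n}.png",im[:,:,::-1]);hh=cv2.cvtColor(im,cv2.COLOR_RGB2HSV)
    for r in range(5,185,12):
        print(r,"".join("W" if v>150 and sa<55 else "o" if 4<hu<=22 and sa>=176 else "b" if (hu<=12 or hu>170) and 60<sa<176 and v<195 else "#" if 95<hu<135 else "." for hu,sa,v in hh[r,175:340:4]))
E
python3 - <<'E'
from h import *
now();grid("w12")
plan([(pose((400,-70,190),0,36),6),(lipg(TUB,-31,-15,190,33),9),(lipg(TUB,-31,-15,150,33),4)],1)
E
```

```text
t 21.8 p [438.9  59.6 190.4] xhead 35.0 tilt 36.0 F [ 0.7  0.6 -3.6] q [-0.43  0.18  2.25  1.03  0.64 -0.31] open 17.3 gf 60.0
5 ..........................................
17 ..........................................
29 ................#W........................
41 ......o............##............o........
53 ......o........#W.....WW.b.......o........
65 ......b...........WW...bb..WW.............
77 .....bb........W..bbb#.WW##WWWWWW.........
89 .....bbb.........b...#WWWWWWW##WW.........
101 .W...bbb........bbW..WWWW##WWWWW.b........
113 WWWb..bbbb....bbbW....WWWWWWWW...b...##...
125 WWWW..bb......WWWWWWWW#WWW......b....#####
137 WWWW..bb......WWWW#WWW#WWWW.....b....#####
149 WWWW..bb.......WWWWWWWWWWW......b...######
161 WWWW..bbbbbbbbbbbbbb................######
173 WWWW.................................#####
19 -1 0.9 -0.7 -0.04 0 0.05 1;-1.4 1.6 -1 -0.06 0 0.09 1;-1.5 2.2 -1.1 -0.08 0 0.11 1;-1.3 2.3 -1 -0.08 0 0.1 1;-0.9 2.2 -0.6 -0.06 0 0.09 1;-0.4 1.4 -0.3 -0.04 0 0.05 1;-0.3 1 0.2 -0.02 0 0.03 1;-0.5 1.5 0.3 -0.03 0 0.04 1;-0.5 1.9 0.4 -0.04 0 0.06 1;-0.4 2.1 0.5 -0.04 0 0.06 1;-0.3 2.2 0.6 -0.05 0 0.06 1;-0.2 2.1 0.8 -0.04 0 0.06 1;-0.1 1.9 0.7 -0.04 0 0.06 1;0.1 1.4 0.6 -0.04 0 0.04 1;0 1 0.5 -0.02 0 0.03 1;-0.5 0 0.8 0 0 0 1;-0.6 -0.1 0.8 0 0 0 1;-0.6 0 0.8 0 0 0 1;-0.6 0 0.8 0 0 0 1
```

```bash
python3 - <<'E'
from h import *
A=lipg(TUB,30,-15,190,33);print(A[0])
plan([(pose((445,-130,190),33,36),7),(A,8),(lipg(TUB,30,-15,150,33),4),(lipg(TUB,30,-15,150,33),1)],1)
E
```

```text
[ 372.31254937 -371.29773426  140.474544  ]
20 -0.8 1.4 -0.5 0 0 0 1;-1.1 2.3 -0.9 0 0 0.01 1;-1.5 2.8 -1.1 -0.01 0 0 1;-1.5 3 -1 0 0 0.01 1;-1.4 2.8 -1.1 -0.01 0 0 1;-1.1 2.3 -0.8 0 0 0 1;-0.8 1.4 -0.5 0 0 0.01 1;-1.3 1.3 -0.6 0 0 0 1;-2.2 1.9 -0.8 -0.01 0 0 1;-2.7 2.4 -1.1 0 0 0.01 1;-2.9 2.7 -1.1 -0.01 0 0.01 1;-2.9 2.7 -1.1 0 0 0 1;-2.7 2.4 -1 -0.01 0 0.01 1;-2.1 2 -0.8 0 0 0.01 1;-1.3 1.4 -0.5 0 0 0 1;-0.6 0 0.8 0 0 0 1;-0.6 0 0.8 0 0 0 1;-0.6 0 0.8 0 0 0 1;-0.6 0 0.8 0 0 0 1;0 0 0 0 0 0 1
```

Emit:
drive_tool(targets="-0.8 1.4 -0.5 0 0 0 1;-1.1 2.3 -0.9 0 0 0.01 1;-1.5 2.8 -1.1 -0.01 0 0 1;-1.5 3 -1 0 0 0.01 1;-1.4 2.8 -1.1 -0.01 0 0 1;-1.1 2.3 -0.8 0 0 0 1;-0.8 1.4 -0.5 0 0 0.01 1;-1.3 1.3 -0.6 0 0 0 1;-2.2 1.9 -0.8 -0.01 0 0 1;-2.7 2.4 -1.1 0 0 0.01 1;-2.9 2.7 -1.1 -0.01 0 0.01 1;-2.9 2.7 -1.1 0 0 0 1;-2.7 2.4 -1 -0.01 0 0.01 1;-2.1 2 -0.8 0 0 0.01 1;-1.3 1.4 -0.5 0 0 0 1;-0.6 0 0.8 0 0 0 1;-0.6 0 0.8 0 0 0 1;-0.6 0 0.8 0 0 0 1;-0.6 0 0.8 0 0 0 1;0 0 0 0 0 0 1")

```text
time_s: 24.35
position: [376.0, -370.7, 99.4]
orientation: [-2.743, -0.741, -0.889]
force: [-0.5, -0.1, -3.9]
opening: 17.5
grasp_force: 60.0
```

```bash
python3 - <<'E'
from h import *
now();grid("w13")
s=eyes.get_image("side");t=eyes.get_image("top");cv2.imwrite("pics/s13.png",s[:,:,::-1]);cv2.imwrite("pics/t13.png",t[:,:,::-1])
m=mask(s,(5,200,90),(20,255,255));h=cv2.approxPolyDP(big(m),2,True)[:,0];print("orange side",h.tolist())
for z in(150,100):print(z,ray(cam("side"),h+.5,z)[:,:2].round().tolist())
m=mask(s,(60,80,30),(85,255,255));m[:, :255]=0;q=big(m);x,y,w,hh=cv2.boundingRect(q);print("tub box",x,y,w,hh,cv2.fitEllipse(q)[:2],ray(cam("side"),(x+w/2,y+hh*.38),60).round())
E
```

```text
t 24.35 p [ 376.  -370.7   99.4] xhead 30.2 tilt 36.0 F [-0.5 -0.1 -3.9] q [-1.29  0.6   1.8   0.71  1.05 -0.71] open 17.5 gf 60.0
5 ####......................................
17 #.........................................
29 ..........................................
41 ......b...........W#W............o........
53 ......b......W##.......Wb........o........
65 ...W..b...........#W...b...WW....o........
77 ..W..bb............bbb.WW##WWWWWW.........
89 .....bbb.........b...#WWWWWWW##WWb........
101 ..Wb.bbb........bbW..WWWW##WWWWW.b........
113 .....obbbb....bbbW....WWWWWWWW...b......b.
125 .....obb......WWWWWWWW#WWW......b....bbbb.
137 ......bb......WWWWWWWW#WWW......b......bbb
149 ......bbo......WWWWWWWWWWW......b......bbb
161 ......boobbbbbbbbbbb.............o..bbb...
173 .......................................bbb
orange side [[293, 78], [303, 89], [323, 99], [335, 84], [324, 73], [320, 78], [311, 73], [307, 77], [302, 75], [299, 80]]
150 [[502.0, -340.0], [470.0, -285.0], [411.0, -241.0], [376.0, -319.0], [408.0, -375.0], [420.0, -347.0], [448.0, -372.0], [460.0, -349.0], [475.0, -359.0], [483.0, -331.0]]
100 [[503.0, -417.0], [469.0, -358.0], [406.0, -311.0], [368.0, -394.0], [403.0, -454.0], [416.0, -424.0], [445.0, -451.0], [458.0, -426.0], [474.0, -436.0], [483.0, -407.0]]
tub box 272 99 41 37 ((291.93096923828125, 116.46221923828125), (37.64593505859375, 39.60069274902344)) [[ 498. -287.   60.]]
```

```bash
python3 - <<'E'
from h import *
T=np.array(TUB)+5*np.array([-.5,.866])
L=lambda a,h,t:lipg(T,30,a,h,t)
plan([(L(-12,105,12),4),(L(-15,72,0),2),(L(-17,52,-20),2),(L(-17,48,-40),2),(L(-16,52,-58),3),(L(-16,52,-58),4)],1)
E
```

```text
17 -0.1 -0.2 -0.3 0 -0.09 0 1;-0.1 -0.2 -0.2 0 -0.09 0 1;-0.1 -0.1 -0.3 0 -0.09 0 1;-0.2 -0.2 -0.2 0 -0.1 0 1;0 0 0.2 0 -0.1 0 1;0 0 0.2 0 -0.11 0 1;0.9 0 -1.3 0 -0.17 0 1;0.7 0 -1.3 0 -0.17 0 1;1.1 0 -2.1 0 -0.18 0 1;0.8 0 -2.2 0 -0.17 0 1;0.6 0 -1.5 0 -0.11 0 1;0.4 0 -1.5 0 -0.1 0 1;0.2 0 -1.5 0 -0.11 0 1;0 0 0 0 0 0 1;0 0 0 0 0 0 1;0 0 0 0 0 0 1;0 0 0 0 0 0 1
```

Emit:
drive_tool(targets="-0.1 -0.2 -0.3 0 -0.09 0 1;-0.1 -0.2 -0.2 0 -0.09 0 1;-0.1 -0.1 -0.3 0 -0.09 0 1;-0.2 -0.2 -0.2 0 -0.1 0 1;0 0 0.2 0 -0.1 0 1;0 0 0.2 0 -0.11 0 1;0.9 0 -1.3 0 -0.17 0 1;0.7 0 -1.3 0 -0.17 0 1;1.1 0 -2.1 0 -0.18 0 1;0.8 0 -2.2 0 -0.17 0 1;0.6 0 -1.5 0 -0.11 0 1;0.4 0 -1.5 0 -0.1 0 1;0.2 0 -1.5 0 -0.11 0 1;0 0 0 0 0 0 1;0 0 0 0 0 0 1;0 0 0 0 0 0 1;0 0 0 0 0 0 1")

```text
time_s: 26.62
position: [442.8, -324.6, 186.5]
orientation: [2.501, 0.676, -1.305]
force: [-0.6, 0.3, -1.6]
opening: 17.2
grasp_force: 60.0
```

```bash
python3 - <<'E'
from h import *
now();grid("w14")
s=eyes.get_image("side");cv2.imwrite("pics/s14.png",s[:,:,::-1])
m=mask(s,(60,80,30),(85,255,255));m[:, :255]=0;x,y,w,hh=cv2.boundingRect(big(m));print("tub box",x,y,w,hh)
h=cv2.approxPolyDP(big(mask(s,(5,200,90),(20,255,255))),2,True)[:,0];print("orange side",h.tolist())
E
```

```text
t 26.62 p [ 442.8 -324.6  186.5] xhead 30.3 tilt -55.1 F [-0.6  0.3 -1.6] q [-0.34  0.8   1.26 -0.69  1.78  0.81] open 17.2 gf 60.0
5 ..........................................
17 ..........................................
29 ..........................................
41 ......ooo.ooo.o..................o........
53 ......oooo..oo...o.ooo...........o........
65 ......oooooo.ooooooooo...........oo.......
77 .....ooooooooooooooooo.........oooooo.....
89 .....oooooooooooooooooo.........ooooobbbbb
101 bbb..oooooooooooooooooo.........ooooobbbbb
113 .....oooooooooooooooooo......oooooooobbbbb
125 .....ooooooooooooooooooooooooooooooo.bbbbb
137 bbbb..oooooooooooooooooooooooooooooo.b....
149 ......oooooooooooooooooooooooooooooo......
161 ......oooooooooooooooooooooooooooooo......
173 bbbbooooooooooooooooooooooooooooooooo.....
tub box 272 99 41 37
orange side [[309, 81], [301, 90], [294, 87], [292, 89], [295, 93], [291, 98], [295, 101], [291, 108], [300, 118], [319, 93]]
```

The blade is empty and the tub hasn't moved. I'll back off upward and check the tub.

```bash
python3 - <<'E'
from h import *
p=status.read_state()["position"]
plan([(pose(p+[0,0,60],30,-50),4),(pose((440,-200,230),50,0),10),(pose((480,-50,150),92,3),9),],1)
E
```

```text
23 -1.2 0 -0.9 0 0.02 0 1;-1.2 0 -0.8 0 0.02 0 1;-1.2 0 -0.9 0 0.03 0 1;-1.2 0 -1 0 0.02 0 1;0.3 -0.6 -0.2 -0.01 0.05 -0.01 1;0.4 -1 -0.3 -0.01 0.07 -0.03 1;0.7 -1.1 -0.3 -0.02 0.1 -0.04 1;0.8 -1.2 -0.3 -0.01 0.1 -0.04 1;0.9 -1.3 -0.3 -0.02 0.11 -0.04 1;1.1 -1.3 -0.2 -0.02 0.11 -0.04 1;1 -1.1 -0.1 -0.02 0.11 -0.04 1;0.9 -1 0 -0.02 0.09 -0.04 1;0.8 -0.7 0.1 -0.01 0.07 -0.02 1;0.5 -0.5 0.1 -0.01 0.05 -0.02 1;0.9 -0.4 0.5 0 0.01 -0.05 1;1.5 -0.6 0.8 0 0 -0.07 1;1.8 -0.6 1 0.01 0.01 -0.1 1;2.1 -0.5 1.1 0 0 -0.1 1;2.2 -0.2 1.2 0 0.01 -0.1 1;2.1 -0.1 1.2 0 0.01 -0.1 1;1.9 0.2 1.1 0.01 0 -0.1 1;1.5 0.3 0.8 0 0.01 -0.07 1;0.9 0.2 0.6 0 0 -0.05 1
```

Emit:
drive_tool(targets="-1.2 0 -0.9 0 0.02 0 1;-1.2 0 -0.8 0 0.02 0 1;-1.2 0 -0.9 0 0.03 0 1;-1.2 0 -1 0 0.02 0 1;0.3 -0.6 -0.2 -0.01 0.05 -0.01 1;0.4 -1 -0.3 -0.01 0.07 -0.03 1;0.7 -1.1 -0.3 -0.02 0.1 -0.04 1;0.8 -1.2 -0.3 -0.01 0.1 -0.04 1;0.9 -1.3 -0.3 -0.02 0.11 -0.04 1;1.1 -1.3 -0.2 -0.02 0.11 -0.04 1")

```text
time_s: 27.98
position: [441.6, -244.9, 236.9]
orientation: [2.812, 1.107, -0.478]
force: [0.3, 0.2, -2.7]
opening: 17.2
grasp_force: 60.0
```

Emit:
drive_tool(targets="1 -1.1 -0.1 -0.02 0.11 -0.04 1;0.9 -1 0 -0.02 0.09 -0.04 1;0.8 -0.7 0.1 -0.01 0.07 -0.02 1;0.5 -0.5 0.1 -0.01 0.05 -0.02 1;0.9 -0.4 0.5 0 0.01 -0.05 1;1.5 -0.6 0.8 0 0 -0.07 1;1.8 -0.6 1 0.01 0.01 -0.1 1;2.1 -0.5 1.1 0 0 -0.1 1;2.2 -0.2 1.2 0 0.01 -0.1 1;2.1 -0.1 1.2 0 0.01 -0.1 1;1.9 0.2 1.1 0.01 0 -0.1 1;1.5 0.3 0.8 0 0.01 -0.07 1;0.9 0.2 0.6 0 0 -0.05 1;0 0 0 0 0 0 1")

```text
time_s: 29.72
position: [479.9, -49.3, 149.4]
orientation: [-2.149, -2.24, -0.051]
force: [-0.4, 0.5, -1.7]
opening: 17.4
grasp_force: 60.0
```

```bash
python3 - <<'E'
from h import *
now()
for n,box in(("top",(350,170,440,260)),("side",(260,90,325,145))):
    im=eyes.get_image(n);cv2.imwrite(f"pics/{n}15.png",im[:,:,::-1]);h=cv2.cvtColor(im,cv2.COLOR_RGB2HSV);x0,y0,x1,y1=box
    for r in range(y0,y1,2):
        print(r,"".join("W" if v>140 and sa<60 else "g" if 55<hu<95 and sa>60 else "b" if (hu<=10 or hu>170) and 60<sa<180 and v<200 else "#" if 95<=hu<135 and sa>50 else "." for hu,sa,v in h[r,x0:x1:1 if n=="side" else 2]))
w=eyes.get_image("wrist");cv2.imwrite("pics/w15.png",w[:,:,::-1]);m=mask(w,(5,150,120),(22,255,255))
wd=[int(np.ptp(k[(k>150)&(k<360)])) if len((k:=np.where(m[r])[0])[(k>150)&(k<360)]) else 0 for r in range(200)];print(wd[24:90:2],np.where(m[:230,200])[0].max())
E
```

```text
t 29.73 p [479.9 -49.3 149.4] xhead 92.4 tilt 2.8 F [-0.4  0.5 -1.7] q [-0.26  0.38  1.76  0.06  1.01 -0.33] open 17.4 gf 60.0
170 .............................................
172 .............................................
174 .............................................
176 .............................................
178 .............................................
180 .............................................
182 .............................................
184 .............................................
186 .............................................
188 .............................................
190 .......................gggggg................
192 .....................ggggggggggg.............
194 ...................gggggggggggggg............
196 ..................ggggggggggggggggg..........
198 .................ggggggggggggggggggg.........
200 ................ggggggggggggg.gggggg.........
202 WWWW.............gb#b#..gggg.WW.ggggg........
204 WWWWWWWW...............W.....##.gggggg.......
206 WWWWWWWWWWW.............WW....WWgggggg.......
208 WWWWWWWWWWWWWWW....
[... 2699 characters left out ...]
ggggggg####....#..g.####..................
132 ...................ggggggggggg####.........####..................
134 ......................gggggggg####.........###...................
136 ..............................####..#......###...................
138 ...............................###.........##................b...
140 ...............................##..#.......##b...................
142 ..............................b##.........###...................b
144 ..........................................b......................
[99, 99, 116, 121, 121, 121, 121, 121, 119, 119, 119, 119, 119, 119, 119, 118, 118, 117, 117, 117, 117, 117, 116, 117, 123, 128, 128, 128, 127, 127, 127, 126, 126] 177
```

```bash
python3 - <<'E'
from h import *
plan([(pose((512,-50,60),92,0.5),6),(pose((512,-50,34),92,.5),2),(pose((512,-50,30.5),92,.5),2),(pose((512,-50,30.5),92,.5),1)],1)
E
```

```text
11 -0.1 0.4 1 0 0 0 1;-0.1 0.5 1.6 0 -0.01 0 1;0 0.7 1.9 0 -0.01 0 1;-0.1 0.7 1.9 0 -0.01 0 1;-0.1 0.5 1.6 0 -0.01 0 1;0 0.4 1 0 0 0 1;0 0 1.3 0 0 0 1;0 0 1.3 0 0 0 1;0 0 0.2 0 0 0 1;0 0 0.1 0 0 0 1;0 0 0 0 0 0 1
```

Emit:
drive_tool(targets="-0.1 0.4 1 0 0 0 1;-0.1 0.5 1.6 0 -0.01 0 1;0 0.7 1.9 0 -0.01 0 1;-0.1 0.7 1.9 0 -0.01 0 1;-0.1 0.5 1.6 0 -0.01 0 1;0 0.4 1 0 0 0 1;0 0 1.3 0 0 0 1;0 0 1.3 0 0 0 1;0 0 0.2 0 0 0 1;0 0 0.1 0 0 0 1;0 0 0 0 0 0 1")

```text
time_s: 31.25
position: [512.3, -50.2, 31.1]
orientation: [-2.173, -2.26, -0.009]
force: [-4.5, -8.4, 18.2]
opening: 17.4
grasp_force: 60.0
```

Emit:
drive_tool(targets="0 0 0 0 0 0 5;0 0 0 0 0 0 5;0 0 0 0 0 0 5;0 0 0 0 0 0 5;0 0 -2 0 0 0 5;0 0 -4 0 0 0 5;0 0 -4 0 0 0 5;0 0 -4 0 0 0 5;0 0 -4 0 0 0 5;3 -1 0 0 0 0 5;4 -1 0 0 0 0 5;4 -1 0 0 0 0 5;4 -1 0 0 0 0 5;4 -1 0 0 0 0 5;4 -1 0 0 0 0 5;3 -1 0 0 0 0 5;0 0 0 0 0 0 5")

```text
time_s: 33.38
position: [431.2, 207.4, 213.1]
orientation: [-2.169, -2.262, -0.009]
force: [0.7, -0.2, -0.8]
opening: 50.2
grasp_force: 0.0
```

```bash
python3 - <<'E'
from h import *
now()
a=cv2.imread("pics/top0.png")[:,:,::-1];im=eyes.get_image("top");cv2.imwrite("pics/top16.png",im[:,:,::-1]);h=cv2.cvtColor(im,cv2.COLOR_RGB2HSV)
for r in range(186,244,2):
    print(r,"".join("W" if v>140 and sa<60 else "g" if 55<hu<95 and sa>60 else "b" if (hu<=10 or hu>170) and 60<sa<180 and v<200 else "#" if 95<=hu<135 and sa>50 else "." for hu,sa,v in h[r,372:432]))
e=cv2.fitEllipse(big(mask(im,(60,80,30),(85,255,255))));print("tub",e[0])
m=mask(im,(5,200,90),(20,255,255));q=big(m);b=cv2.boxPoints(cv2.minAreaRect(q));print("scoop",ray(cam("top"),b,2).round()[:,:2].tolist())
d=cv2.absdiff(a.astype(np.uint8),im).max(2);d=cv2.morphologyEx((d>45).astype(np.uint8)*255,cv2.MORPH_OPEN,np.ones((3,3)))
_,_,st,_=cv2.connectedComponentsWithStats(d);print("changes",[s.tolist() for s in st[1:] if s[4]>20])
s=eyes.get_image("side");cv2.imwrite("pics/side16.png",s[:,:,::-1]);d=cv2.absdiff(cv2.imread("pics/side0.png")[:,:,::-1].copy(),s).max(2);d=cv2.morphologyEx((d>45).astype(np.uint8)*255,cv2.MORPH_OPEN,np.ones((3,3)))
_,_,st,_=cv2.connectedComponentsWithStats(d);print("side changes",[s.tolist() for s in st[1:] if s[4]>20])
c=big(mask(s,(5,200,90),(20,255,255)));hh=cv2.approxPolyDP(c,2,True)[:,0];print("scoop side",hh.tolist(),ray(cam("side"),hh+.5,2)[:,:2].round().tolist())
E
```

```text
t 33.38 p [431.2 207.4 213.1] xhead 92.4 tilt 0.6 F [ 0.7 -0.2 -0.8] q [0.32 0.29 1.7  0.01 1.15 0.27] open 50.2 gf 0.0
186 ............................................................
188 ............................................................
190 ........................gggggggggggg........................
192 ...................gggggggggggggggggggggg...................
194 ...............ggggggggggggggggggggggggggggg................
196 .............gggggggggggggggggggggggggggggggggg.............
198 ...........gggggggggggggggggggggggggggggggggggggg...........
200 .........ggggggggggggggggggggggggggg.ggggggggggggg..........
202 .......gggggg.bb#.bb#gggggggggggggWWWWWWWggggggggggg........
204 ......ggggggbbbb..bb#bbggggggggg.WWWW#WWWWggggggggggg.......
206 .....gggggg.bbbb.#.b#bb.ggggggggWWWWWWWWWWgggggggggggg......
208 ....ggggggg.bbbb#bbb#bbgggggggggWWWWWW#WW.gggggggggggg......
210 ...gggggggggg..b#bb##.gggggggggggWWWWWWWWgggggggggggggg.....
212 ...ggggggggggggggg......gggWWWWWWW.gggggggggggggggggggg.....
214 ...ggggggggggggg.bbbbbbbbgWWWWWWWWWgggggggggggggggggggg.....
216 .
[... 1412 characters left out ...]
[471, 3, 7, 8, 44], [396, 18, 61, 45, 1102], [295, 22, 4, 9, 27], [465, 33, 6, 7, 27], [301, 47, 12, 19, 76], [269, 67, 105, 154, 6422], [460, 93, 19, 33, 332], [282, 110, 14, 10, 87], [453, 126, 12, 25, 185], [492, 164, 20, 26, 394], [225, 169, 34, 28, 742], [210, 170, 11, 8, 72], [490, 190, 22, 39, 787], [425, 205, 17, 20, 213], [271, 265, 8, 9, 43], [259, 279, 8, 9, 46], [280, 284, 4, 7, 23], [260, 296, 5, 8, 34], [507, 343, 5, 25, 99], [506, 378, 6, 6, 26]]
scoop side [[272, 178], [270, 219], [293, 220], [294, 183], [284, 183], [284, 187], [279, 188], [278, 180]] [[541.0, -55.0], [534.0, 94.0], [474.0, 92.0], [477.0, -42.0], [505.0, -39.0], [504.0, -24.0], [518.0, -18.0], [523.0, -49.0]]
```

```bash
python3 - <<'E'
from h import *
for f in("top0","top16"):
    im=cv2.imread(f"pics/{f}.png")[:,:,::-1].copy();m=mask(im,(0,0,120),(179,60,255));k=np.zeros_like(m);k[246:276,272:303]=m[246:276,272:303]
    print(f,cv2.minEnclosingCircle(big(k)))
    r=mask(im,(0,170,120),(6,255,255));r[:, :330]=0;r[:240]=0;print(cv2.boundingRect(big(r)))
from workcell import job_done
print(job_done())
E
```

```text
top0 ((286.59375, 260.8515625), 11.237574577331543)
(349, 250, 30, 24)
top16 ((286.5, 261.0), 11.236202239990234)
(352, 253, 27, 21)
the job is handed in; nothing more can be done
None
```

The job is handed in: at the final check all four insulators were in the upright, unmoved green tub and the scoop lay flat on the open bench, well clear of the shelf. The reel had not moved, and the screwdriver's outline read 3 px smaller in the last check, which I took to be shadow and did not follow up.

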